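# Set a dose on a hand dosing pump

### The job

Take the piston rod with the straight upright handle (not the T-handled one) from the rod stand and put it foot first through the flared mouth of the dosing pump, down until its disc rests on the rim. Then, without forcing it, draw it straight up, its lower part still in the barrel, until its disc is level with the pointer, and finish while holding it still there in the gripper. Leave the pointer where it is set, and leave the other rod and the bottle, vial and dish round about undisturbed.

Things in the scene. Friction and masses are not known exactly. Their poses are not given: they have to be found in the camera images.
- rod_grip (a point): Middle of the straight upright black handle (18 mm diameter, 66 mm long) of the loose piston rod to be used, on the rod axis, 158 mm above its foot. The rod starts upright in one of the two holes of the rod stand, either one, with its disc resting on the stand's top plate.
- rod_disc (a point): Centre of the piston rod's steel disc (42 mm diameter, 6 mm thick), on the rod axis, 85 mm below rod_grip; the disc's underside is 3 mm below this point.
- rod_foot (a point): Centre of the piston rod's flat foot, on the rod axis, 158 mm below rod_grip.
- pump_mouth (a point): On the pump's upright bore axis, level with the upper rim of its grey flared mouth (45 mm outside), 97 mm above the bench. The mouth narrows from 26 mm wide at the rim to the 16 mm bore over the top 14 mm; the bore ends 85 mm below the rim. With the rod fully home its disc's underside rests on the rim, so the disc centre is 3 mm above this point.
- pointer_tip (a point): Tip of the level steel pointer (8 mm wide, 5 mm thick), mid-thickness, 26.5 mm from the bore axis on the post side. It sits on a small black slider that stiffly stays where it is set and must not be shifted. The middle of the disc is to be drawn to its height, 28 to 48 mm above the rim, different each time.
- pointer (a joint): Height of the pointer along its post, m, growing upward: at 0 the pointer is 120 mm above the bench.
- rod_stand: White rod stand, fixed to the bench: 60 mm (its x) by 150 mm (its y), top plate at 82 mm. Origin under its centre. Two 17 mm through holes on its y axis, 45 mm either side of the centre; one holds the piston rod, the other the T-handled rod.
- t_rod_centre (a point): The other, T-handled rod, to be left alone: same shank and disc, but a level black cross bar (14 mm thick, 64 mm long, lying across the stand) 105 mm above its foot. It stands upright in the other hole. This point is on its axis 67 mm above its foot.
- brown_bottle: Loose brown bottle with a black cap, 38 mm diameter, 76 mm tall, a bystander; origin under its centre.
- vial: Loose small clear vial with a white cap, 20 mm diameter, 48 mm tall, a bystander; origin under its centre.
- dish: Loose shallow dish, 60 mm diameter, 15 mm tall, a bystander; origin under its centre.
- pump: Dosing pump, fixed to the bench: a clear upright barrel (30 mm outside) with a grey flared mouth, on a 90 x 145 mm metal base plate. Origin under the bore axis on the bench, z up. A 10 mm steel post, top 155 mm above the bench, stands 62 mm from the bore axis toward +y and carries the pointer.
- piston_rod: The piston rod: round, 188 mm long, about 0.12 kg; origin at its foot, z along it toward the handle. From the foot up: steel shank (14 mm diameter, 70 mm long, its first 10 mm tapering from an 8 mm flat foot), disc (42 mm diameter, 6 mm thick), neck (12 mm diameter, 46 mm long), black handle.
Mind the look-alikes: they are no part of the job. Leave any red or turquoise look-alike of the piston_rod alone.

How it is judged:
By the outcome, as a careful person would: the job done as asked, in the order asked, and still so for the second after the job is handed in, while the arm keeps its last pose, push and grip.
It also fails if it takes over 51 s, if anything falls off the work surface, if the arm or the gripper's body presses on something with over 40 N, if the wrist force passes 120 N, or if a joint passes its speed limit or range.

### The arm

A 6-joint arm with a two-finger parallel gripper is mounted at the origin on the work surface; the furniture and walls round the work are solid. World frame = base frame: x ahead of the robot, y to its left, z up, the work surface at z = 0. Lengths are in m, angles in degrees, forces in N, time in s.
With the tool pointing down it reaches from about 0.4 to 0.825 m from the base axis. Payload 7 kg.
Tool frame: the origin (TCP) lies between the finger pads; the fingertips stand 25 mm ahead of it and the grasp point (between the pads) lies 6 mm ahead of it; z points along the fingers, y is the line along which they close (so a half turn about z gives the same grasp; the last joint's range is limited). The gripper opens to 88 mm and grips with 3 to 60 N. Pads are 19 mm wide; open, the fingers measure 130 mm over their backs; the gripper's body (78 mm by 193 mm) begins 47 mm behind the grasp point.
Start: joints at [83.715, 20.546, 0.682, 0, -70.136, -16.507], TCP at [0.261, 0.622, 0.252] pointing down, gripper open.
Joint ranges: [-176.03, 176.03], [-82.01, 121.73], [-58.28, 71.71], [-173.87, 95.51], [-174.79, -0.11], [-173.66, 173.66]. Speed limits (degrees/s): [136.94, 136.94, 172.46, 180, 180, 180].

### API

Orientations are given as [roll, pitch, yaw] about the fixed x, y, z axes, in that order (R = Rz(yaw) Ry(pitch) Rx(roll)).
In Python, from plant import r gives the robot as it stands.
- The arm moves only by the shell command python3 -m crank 'ROWS' [FORCE]. ROWS is JSON, a list of rows, each a list of 3 entries, a list of its own where there are three numbers: the turn, a rotation vector about the tool's x, y, z in degrees, then the shift along the tool's x, y, z in cm, then the closure, from -1 (fully open) to 1 (shut). In form: [[[wx, wy, wz], [dx, dy, dz], fingers], ...]. A call has 1 to 8 rows; each row shifts and turns the commanded pose from where the row before left it, along the tool's axes as they then stand; what a row does not reach is not made up. A row lasts 1/10 s, in which the tool goes at most 50 mm and 8.59 degrees, less where a joint would pass 70% of its speed; a pose out of reach is approached as far as the arm can. A call with a gripper value outside its range is refused whole. The fingers move at their own pace and stop on an object; FORCE is the grip in N (left out, the last holds). Time passes only in rows, so rows that do not move let the fingers close. It gives the time, the measured TCP pose, the force, the opening and the grip force at its end, in the units of the state.
- r.get_state(): the state, without advancing time (a new reading comes with each control period).
- r.capture(name): name is "side" or "top" or "wrist"; returns a dict with "color" (420x560x3 uint8, red, green, blue), "range_z" (420x560 float32, m along the optical axis (not along the pixel's ray), 0 where there is no reading), "intrinsics" (3x3 intrinsics, pixels), "k1" (the pictures are not rectified: a ray, as slopes to the right and down, at radius r is drawn at 1 + k1 r^2 times it, then the intrinsics apply), "world_from_camera" (4x4, takes a point from camera to world coordinates); the wrist camera has in their place "hand_eye" (4x4, takes a point from camera to tool coordinates, whose origin is the TCP and whose axes are the flange's). Camera axes: x right, y down, z forward; pixel columns grow to the right and rows downward; lengths in m; the calibration is good to about 2 mm. A picture is of the moment at which its call begins: read the wrist's pose just before it.
- r.close_job(): hands the job in; it is judged then, once.
The state is a dict: "time_s": time; "joints": joint angles; "qd": joint speeds; "joint_torque": joint torques, N m; "tcp_pos": TCP position; "eef_rot": TCP orientation; "contact_force": force on the tool from outside, world axes, zero at the start; "moment": the same for the moment, N m; "gripper_width": finger opening in m; "gripper_force": force on a finger pad.
Only numpy, scipy, OpenCV 4.12 (cv2) and the standard library are available. Lean on these libraries where they do the work, as an engineer would, in place of code of your own. Each camera call takes 0.05 s, during which the arm holds its last target. There are 200 camera calls.

## Working session

There is one attempt and no reset: what is moved stays moved. The work goes in short steps, Python scripts to look and compute and a shell command to move; the robot and the scene stay as the last step left them, time stands still between calls to the robot, and variables do not carry over. Pictures are saved under pics/ and viewed, at most 13 in all, crops included, and the job is handed in when it is done.

```bash
mkdir -p pics; ls; cat > h.py <<'E'
import numpy as np, cv2, pickle
from plant import r
def cap(n):
    s=r.get_state(); c=r.capture(n); c['state']=s
    pickle.dump(c,open(f'{n}.pkl','wb')); return c
def load(n): return pickle.load(open(f'{n}.pkl','rb'))
def ray(c,u,v):
    K=np.array(c['intrinsics']); d=np.array([c['k1'],0,0,0,0],float)
    p=cv2.undistortPoints(np.array([[[u,v]]],float),K,d)[0,0]
    return np.array([p[0],p[1],1.])
def T(c):
    if 'world_from_camera' in c: return np.array(c['world_from_camera'])
    from scipy.spatial.transform import Rotation as R
    s=c['state']; M=np.eye(4); M[:3,:3]=R.from_euler('xyz',s['eef_rot'],degrees=True).as_matrix(); M[:3,3]=s['tcp_pos']
    return M@np.array(c['hand_eye'])
def atz(c,u,v,z):
    M=T(c); d=M[:3,:3]@ray(c,u,v); o=M[:3,3]; return o+d*(z-o[2])/d[2]
def depth(c,u,v):
    M=T(c); return M[:3,:3]@(ray(c,u,v)*c['range_z'][int(v),int(u)])+M[:3,3]
def proj(c,p):
    M=np.linalg.inv(T(c)); q=M[:3,:3]@np.array(p)+M[:3,3]; x,y=q[:2]/q[2]; s=1+c['k1']*(x*x+y*y); K=np.array(c['intrinsics'])
    return K[0,0]*x*s+K[0,2],K[1,1]*y*s+K[1,2]
E
python3 - <<'E'
from h import *
print(r.get_state())
a=[]
for n in('side','top','wrist'):
    c=cap(n); cv2.imwrite(f'pics/{n}0.png',c['color'][:,:,::-1]); print(n,c['k1'],np.round(T(c),3).tolist(),np.array(c['intrinsics']).tolist())
E
```

```text
pics
{'time_s': 0.0, 'joints': array([ 8.37153724e+01,  2.05894926e+01,  6.35981023e-01, -1.96050901e-02,
       -7.01352226e+01, -1.65050467e+01]), 'qd': array([ 0.07139685, -0.04891207, -0.00197772,  0.03555525,  0.05494491,
        0.03904007]), 'joint_torque': array([ 8.32399819e-04, -5.82725751e+01,  2.93051648e+01,  6.99758291e+00,
        6.78404438e-03, -1.48048230e-04]), 'tcp_pos': array([0.2613343 , 0.62189524, 0.25066296]), 'eef_rot': array([ 1.79909686e+02, -7.54082616e-03, -2.27963445e+01]), 'contact_force': array([ 0.29235438, -0.09605977,  0.74062155]), 'moment': array([ 0.00707626, -0.03039823,  0.00137807]), 'gripper_force': 0.0, 'gripper_width': 0.08776206376061342}
side 0.01424678263550909 [[0.853, -0.24, 0.463, 0.044], [-0.522, -0.406, 0.75, -0.807], [0.008, -0.882, -0.472, 0.598], [0.0, 0.0, 0.0, 1.0]] [[484.4523661597385, 0.0, 278.0610525723405], [0.0, 484.4523661597385, 205.52328674711333], [0.0, 0.0, 1.0]]
top -0.043495905858193296 [[0.025, -0.99, 0.14, 0.328], [-1.0, -0.022, 0.021, -0.069], [-0.018, -0.141, -0.99, 1.419], [0.0, 0.0, 0.0, 1.0]] [[512.3294538776731, 0.0, 275.27380140730094], [0.0, 512.3294538776731, 206.57345412859982], [0.0, 0.0, 1.0]]
wrist 0.02086795542092284 [[-0.387, -0.887, -0.252, 0.329], [-0.922, 0.373, 0.105, 0.592], [0.001, 0.273, -0.962, 0.385], [0.0, 0.0, 0.0, 1.0]] [[291.8613432443639, 0.0, 274.343617286339], [0.0, 291.8613432443639, 214.7881045514505], [0.0, 0.0, 1.0]]
```

View pics/top0.png

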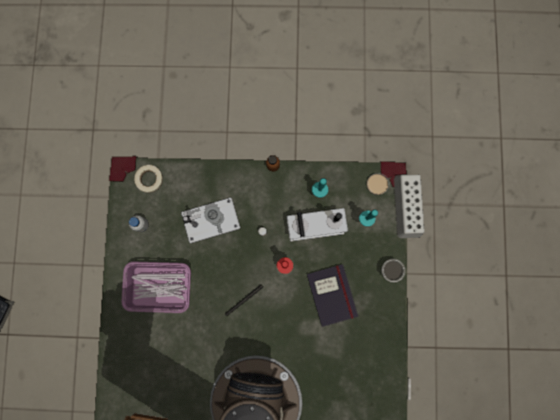

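View pics/side0.png

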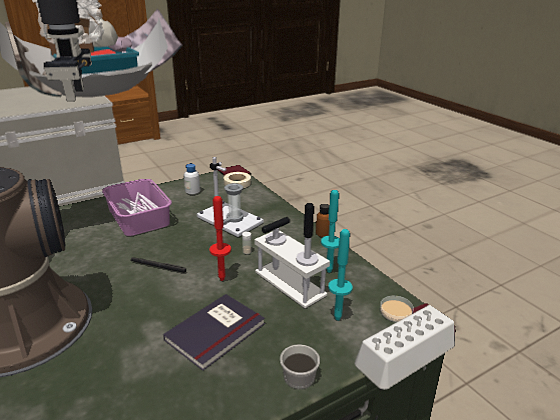

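Top view: the stand is at about (317,224), with the T-rod in its left hole (300,225) and the straight rod in its right hole (337,217). The pump bore is at (212,214) and its post at about (190,215).

Side view candidates for the rod:
- black straight handle (308,220), in the stand: this matches the description
- T-handle (276,226): no
- red (218,220): no
- turquoise (333,215) and (344,260): no

I'll check the choice in a close crop.

```bash
python3 - <<'E'
from h import *
s=load('side')['color'];t=load('top')['color']
a=cv2.resize(s[150:310,180:360],None,fx=3.3,fy=3.3,interpolation=2)   # side crop
b=cv2.resize(t[190:250,170:370],None,fx=4,fy=4,interpolation=2)
cv2.imwrite('pics/c1.png',a[:,:,::-1]); cv2.imwrite('pics/c2.png',b[:,:,::-1])
E
```

```text
(no output)
```

View pics/c1.png

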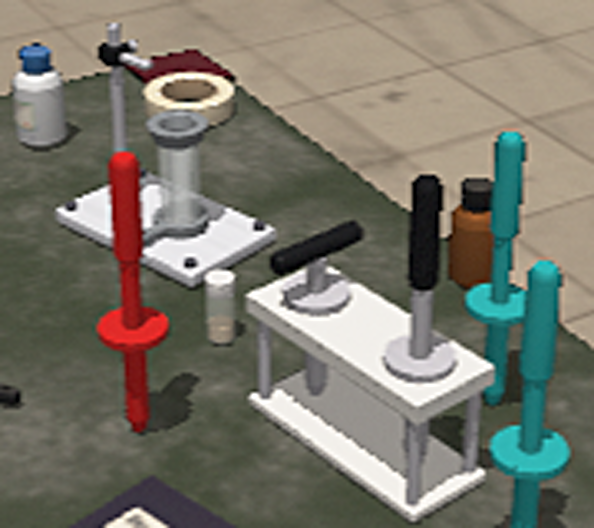

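View pics/c2.png

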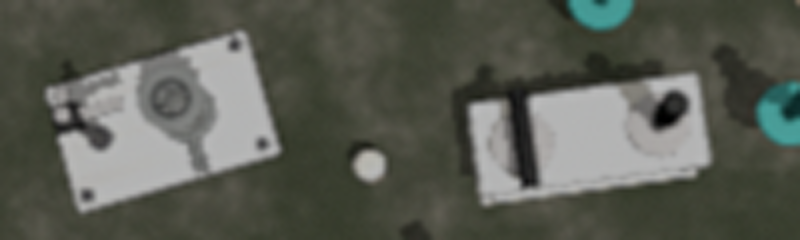

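The crops show the black straight-handled rod, with its disc at side (307,258) and top (334.5,222). They also show the pump mouth at side (234,188) and top (213,214.5), and the pointer tip at side (225,169). Turquoise rods stand just beyond the stand.

```bash
python3 - <<'E'
from h import *
s=load('side');t=load('top')
P=lambda *a:print(a[0],np.round(a[1],4))
S=lambda x,y:(180+x/3.3,150+y/3.3); U=lambda x,y:(170+x/4,190+y/4)
P('disc side',atz(s,*S(420,357),.088)); P('handletop side',atz(s,*S(427,180),.199)); P('disc top',atz(t,*U(658,127),.088)); P('handle top',atz(t,*U(677,101),.2))
P('T disc side',atz(s,*S(317,294),.088));P('T disc top',atz(t,*U(522,143),.088))
P('mouth side',atz(s,*S(178,126),.097));P('mouth top',atz(t,*U(172,98),.097))
P('post top side',atz(s,*S(112,26),.155));P('post base top',atz(t,*U(68,70),.155))
for n,p in(('T1',(508,135)),('T2',(543,264)),('red',(124,155))): P(n,atz(s,*S(*p),.188))
P('vial side',atz(s,*S(221,340),0)); P('vial top',atz(t,*U(370,163),.048))
P('bottle',atz(s,*S(476,285),0))
P('depth hand',depth(s,*S(426,235)))
print(r.get_state()['time_s'])
E
```

```text
disc side [ 0.4838 -0.1995  0.088 ]
handletop side [ 0.4856 -0.1964  0.199 ]
disc top [ 0.4796 -0.196   0.088 ]
handle top [ 0.4827 -0.1965  0.2   ]
T disc side [ 0.4685 -0.113   0.088 ]
T disc top [ 0.4671 -0.1075  0.088 ]
mouth side [0.4924 0.117  0.097 ]
mouth top [0.4903 0.1213 0.097 ]
post top side [0.4736 0.18   0.155 ]
post base top [0.4993 0.1791 0.155 ]
T1 [ 0.5697 -0.1579  0.188 ]
T2 [ 0.4967 -0.2824  0.188 ]
red [ 0.3682 -0.0683  0.188 ]
vial side [ 0.4565 -0.0099  0.    ]
vial top [ 0.4554 -0.0069  0.048 ]
bottle [ 0.645  -0.0408  0.    ]
depth hand [ 0.4808 -0.2043  0.1705]
0.15
```

```bash
python3 -m crank '[[[0,0,0],[3.4,3.1,-0.42],-1],[[0,0,0],[3.4,3.1,-0.42],-1],[[0,0,0],[3.4,3.1,-0.42],-1],[[0,0,0],[3.4,3.1,-0.42],-1],[[0,0,0],[3.4,3.1,-0.42],-1],[[0,0,0],[3.4,3.1,-0.42],-1]]' && python3 -m crank '[[[0,0,0],[3.4,3.1,-0.42],-1],[[0,0,0],[3.4,3.1,-0.42],-1],[[0,0,0],[3.4,3.1,-0.42],-1],[[0,0,0],[3.4,3.1,-0.42],-1],[[0,0,0],[3.4,3.1,-0.42],-1],[[0,0,0],[3.4,3.1,-0.42],-1],[[0,0,0],[0,0,0],-1],[[0,0,0],[0,0,0],-1]]'
python3 - <<'E'
from h import *
c=cap('wrist'); print(c['state']['tcp_pos'],c['state']['eef_rot'],c['state']['time_s'])
cv2.imwrite('pics/w1.png',cv2.resize(c['color'],(800,600),interpolation=2)[:,:,::-1])
E
```

```text
time_s: 0.75
tcp_pos: [0.3778, 0.3699, 0.2768]
eef_rot: [180.0, 0.0, -22.8]
contact_force: [0.6, 0.5, 0.5]
gripper_width: 0.0881
gripper_force: 0.0
time_s: 1.55
tcp_pos: [0.4937, 0.12, 0.3018]
eef_rot: [180.0, 0.0, -23.0]
contact_force: [-0.3, 0.0, -0.9]
gripper_width: 0.088
gripper_force: 0.0
[0.49370109 0.12003717 0.3017803 ] [ 1.79992477e+02  1.82772166e-02 -2.29647983e+01] 1.55
```

View pics/w1.png

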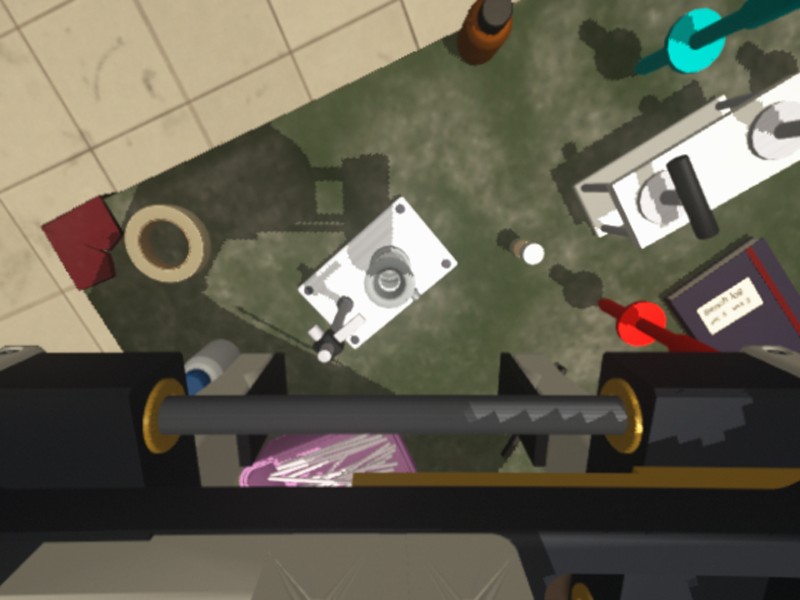

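The wrist view shows the pump mouth ring at about (389,280) in the 800-px picture, and the pointer running from the post top (325,353) to its tip (364,318). I'll refine both with depth.

```bash
python3 - <<'E'
from h import *
c=load('wrist'); k=.7
print('rim px',atz(c,389*k,280*k,.097))
pts=[];px=[]
for v in range(160,262):
  for u in range(205,300):
    if c['range_z'][v,u]>0: pts.append(depth(c,u,v)); px.append((u,v))
pts=np.array(pts);px=np.array(px)
z=pts[:,2]
near=np.hypot(pts[:,0]-.491,pts[:,1]-.119)<.027
m=near&(z>.085)&(z<.104); q=pts[m]
print('rim n',m.sum(),np.median(q,0)); 
(x,y),rad=cv2.minEnclosingCircle(q[:,:2].astype(np.float32)); print('circ',x,y,rad)
print('plate z',np.median(z[(z<.03)&(z>.002)]))
m=(z>.108)&(z<.17); q=pts[m];p=px[m]
print('n',m.sum())
d=np.hypot(q[:,0]-x,q[:,1]-y); o=np.argsort(d)
for i in o[::max(1,len(o)//45)]: print(p[i],np.round(q[i],4),round(d[i],4))
E
```

```text
rim px [0.49518919 0.12073544 0.097     ]
rim n 849 [0.49191624 0.12209705 0.09735794]
circ 0.4929811656475067 0.12143006175756454 0.0218147411942482
plate z 0.012885432715720513
n 580
[255 222] [0.4831 0.146  0.1332] 0.0265
[251 220] [0.4877 0.1484 0.1365] 0.0275
[250 221] [0.4869 0.1501 0.1357] 0.0293
[251 225] [0.4824 0.1509 0.1359] 0.0313
[248 224] [0.485  0.1532 0.137 ] 0.0327
[248 226] [0.4828 0.1542 0.1367] 0.0343
[249 229] [0.4791 0.1547 0.1359] 0.0361
[247 229] [0.4797 0.1569 0.1352] 0.0379
[243 227] [0.4836 0.1598 0.1357] 0.0395
[245 232] [0.4779 0.1599 0.1368] 0.0414
[243 232] [0.4786 0.162  0.1363] 0.0431
[241 232] [0.479  0.1644 0.1348] 0.0452
[238 231] [0.4813 0.167  0.1345] 0.0471
[239 235] [0.4772 0.1675 0.1364] 0.0487
[235 233] [0.481  0.1705 0.1364] 0.0505
[234 233] [0.4808 0.1721 0.1341] 0.0521
[237 239] [0.4742 0.1711 0.1377] 0.0531
[232 233] [0.4821 0.1737 0.1358] 0.0533
[240 239] [0.4706 0.1701 0.1298] 0.0536
[236 240] [0.4741 0.172  0.1396] 0.054
[234 239] [0.4761 0.1734 0.14  ] 0.0546
[237 243] [0.4709 0.1722 0.1406] 0.0554
[235 242] [0.4727 0.1738 0.1405] 0.0
[... 339 characters left out ...]
7 0.1756 0.1409] 0.0594
[231 250] [0.471  0.1769 0.1559] 0.0597
[236 247] [0.4666 0.1756 0.1392] 0.0602
[221 228] [0.492  0.182  0.1363] 0.0606
[220 228] [0.4928 0.1825 0.138 ] 0.061
[222 232] [0.4879 0.1825 0.138 ] 0.0613
[220 227] [0.493  0.1832 0.1342] 0.0617
[224 246] [0.4778 0.1817 0.1558] 0.0621
[223 236] [0.4835 0.1833 0.1385] 0.0626
[224 248] [0.4761 0.1823 0.1568] 0.0632
[223 247] [0.4771 0.1832 0.1556] 0.0637
[232 249] [0.4667 0.1801 0.1407] 0.0643
[225 250] [0.473  0.183  0.1547] 0.0647
[221 237] [0.4831 0.186  0.1379] 0.0653
[223 250] [0.474  0.1847 0.1554] 0.066
[221 238] [0.4813 0.1874 0.135 ] 0.067
[221 243] [0.4778 0.1879 0.1414] 0.0681
[219 242] [0.4793 0.1899 0.1398] 0.0698
```

```bash
python3 -m crank '[[[0,0,0],[1.63,4.23,0],-1],[[0,0,0],[1.63,4.23,0],-1],[[0,0,0],[1.63,4.23,0],-1],[[0,0,0],[1.63,4.23,0],-1],[[0,0,0],[1.63,4.23,0],-1],[[0,0,0],[1.63,4.23,0],-1],[[0,0,0],[1.63,4.23,0],-1],[[0,0,5],[0,0,0],-1]]' && python3 -m crank '[[[0,0,0],[0,0,0],-1],[[0,0,0],[0,0,0],-1],[[0,0,0],[0,0,0],-1]]'
python3 - <<'E'
from h import *
c=cap('wrist'); print(c['state']['tcp_pos'],c['state']['eef_rot'],c['state']['time_s'])
cv2.imwrite('pics/w2.png',cv2.resize(c['color'],(800,600),interpolation=2)[:,:,::-1])
pts=np.array([(*depth(c,u,v),u,v) for v in range(60,300) for u in range(150,420) if c['range_z'][v,u]>0])
near=np.hypot(pts[:,0]-.483,pts[:,1]+.197)<.03
for lo,hi in((.19,.206),(.084,.094)):
    q=pts[near&(pts[:,2]>lo)&(pts[:,2]<hi)]; print(lo,len(q),np.round(np.median(q,0),4),cv2.minEnclosingCircle(q[:,:2].astype(np.float32)))
for n,p in(('rod',(.483,-.197,.2)),('T2',(.497,-.282,.188)),('T1',(.57,-.158,.188))): print(n,np.array(proj(c,p))/.7)
E
```

```text
time_s: 2.4
tcp_pos: [0.4837, -0.1986, 0.3014]
eef_rot: [179.9, 0.1, -27.9]
contact_force: [0.1, 0.3, -0.1]
gripper_width: 0.0877
gripper_force: 0.0
time_s: 2.7
tcp_pos: [0.4844, -0.1945, 0.302]
eef_rot: [-180.0, -0.0, -27.6]
contact_force: [0.6, 0.0, -0.6]
gripper_width: 0.0875
gripper_force: 0.0
[ 0.4843503  -0.19451853  0.30201878] [-1.79989793e+02 -5.63812273e-03 -2.75640393e+01] 2.7
0.19 346 [ 4.857e-01 -1.987e-01  1.998e-01  2.770e+02  2.190e+02] ((0.4783676266670227, -0.19479849934577942), 0.0057679698802530766)
0.084 675 [ 4.894e-01 -2.027e-01  8.870e-02  2.750e+02  1.900e+02] ((0.48339712619781494, -0.19715172052383423), 0.029675133526325226)
rod [394.76950182 318.67676905]
T2 [512.41138537 228.29133655]
T1 [266.03392658 215.41041911]
```

View pics/w2.png

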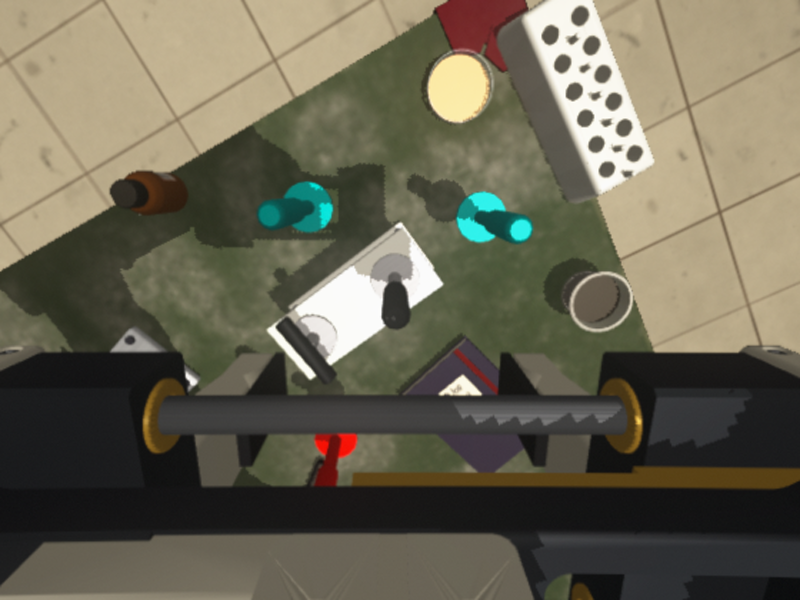

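The wrist view shows the black handle top at (396,315), between open fingers whose paths miss the turquoise rods at (520,228) and (270,213). I'll descend and grip.

```bash
python3 -m crank '[[[0,0,0],[0.2,0.35,0],-1],[[0,0,0],[0,0,3.1],-1],[[0,0,0],[0,0,3.1],-1],[[0,0,0],[0,0,3.1],-1],[[0,0,0],[0,0,3.1],-1],[[0,0,0],[0,0,0],-1],[[0,0,0],[0,0,0],-1]]' 35 && python3 -m crank '[[[0,0,0],[0,0,0],1],[[0,0,0],[0,0,0],1],[[0,0,0],[0,0,0],1],[[0,0,0],[0,0,0],1],[[0,0,0],[0,0,0],1],[[0,0,0],[0,0,0],1],[[0,0,0],[0,0,0],1]]' 35
```

```text
time_s: 3.45
tcp_pos: [0.4845, -0.1999, 0.1786]
eef_rot: [180.0, 0.0, -27.7]
contact_force: [0.8, -0.5, 1.1]
gripper_width: 0.0873
gripper_force: 0.0
time_s: 4.15
tcp_pos: [0.4841, -0.2, 0.178]
eef_rot: [180.0, 0.0, -27.8]
contact_force: [-0.3, 0.5, -0.3]
gripper_width: 0.0369
gripper_force: 0.0
```

```bash
python3 -m crank '[[[0,0,0],[0,0,0],1],[[0,0,0],[0,0,0],1],[[0,0,0],[0,0,0],1],[[0,0,0],[0,0,0],1],[[0,0,0],[0,0,0],1],[[0,0,0],[0,0,0],1]]' 35
```

```text
time_s: 4.75
tcp_pos: [0.4844, -0.1997, 0.1779]
eef_rot: [-180.0, -0.0, -27.8]
contact_force: [1.5, 4.4, -0.0]
gripper_width: 0.0176
gripper_force: 35.0
```

```bash
python3 -m crank '[[[0,0,0],[0,0,-1],1],[[0,0,0],[0,0,-1],1],[[0,0,0],[0,0,-2],1],[[0,0,0],[0,0,-2],1],[[0,0,0],[0,0,-2],1],[[0,0,0],[0,0,-2],1],[[0,0,0],[0,0,-2],1],[[0,0,0],[0,0,-2],1]]' && python3 -m crank '[[[0,0,0],[0,0,0],1],[[0,0,0],[0,0,0],1]]'
python3 - <<'E'
from h import *
c=cap('side'); print(c['state'])
a=c['color'][60:290,180:370]
cv2.imwrite('pics/s3.png',cv2.resize(a,None,fx=2.6,fy=2.6,interpolation=2)[:,:,::-1])
E
```

```text
time_s: 5.55
tcp_pos: [0.4832, -0.2007, 0.3199]
eef_rot: [179.9, -0.0, -27.8]
contact_force: [0.3, -0.1, -2.4]
gripper_width: 0.0179
gripper_force: 35.0
time_s: 5.75
tcp_pos: [0.4836, -0.2003, 0.3185]
eef_rot: [180.0, -0.0, -27.8]
contact_force: [0.4, -0.3, -1.4]
gripper_width: 0.0172
gripper_force: 35.0
{'time_s': 5.75, 'joints': array([-9.85602136e-01,  3.92051139e+00, -1.20456032e+01,  2.01180863e-02,
       -7.40181128e+01,  6.31694929e+01]), 'qd': array([ 0.12702549,  1.04069989, -1.47989627, -0.52400509,  0.62458999,
       -0.00672511]), 'joint_torque': array([-9.97855619e-03, -3.76246440e+01,  3.18273211e+01,  7.65589446e+00,
        1.59970787e-02, -2.67241758e-04]), 'tcp_pos': array([ 0.48359172, -0.20026712,  0.31849406]), 'eef_rot': array([ 1.79989859e+02, -2.28038620e-02, -2.78105707e+01]), 'contact_force': array([ 0.41289871, -0.34437896, -1.37635347]), 'moment': array([ 0.02691885,  0.07245475, -0.01145622]), 'gripper_force': 34.96391571359709, 'gripper_width': 0.017219769910389066}
```

View pics/s3.png

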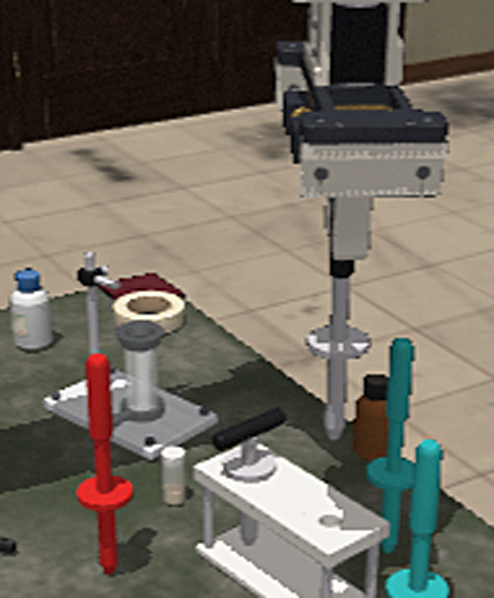

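The rod is held clear of the stand, with neck at (342,278), disc at (339,342) and foot at (334,437) in the crop. It may lean a little, so I'll measure its line by depth.

```bash
cat >> h.py <<'E'
def rodline(c,x,y,zd):
    """fit of rod axis: x,y expected, zd expected disc centre z; uses neck and shank depth points"""
    H,W=c['range_z'].shape; cam=T(c)[:3,3]; out=[]
    for z in np.arange(zd-.062,zd+.042,.004):
        if abs(z-zd)<.007: continue
        rad=.007 if z<zd else .006
        u,v=proj(c,(x,y,z)); 
        P=[depth(c,a,b) for b in range(int(v)-3,int(v)+4) for a in range(int(u)-14,int(u)+15) if 0<=a<W and 0<=b<H and c['range_z'][b,a]>0]
        P=np.array(P)
        if not len(P): continue
        P=P[(np.hypot(P[:,0]-x,P[:,1]-y)<.016)&(abs(P[:,2]-z)<.004)]
        if len(P)<8: continue
        h=P-cam; h[:,2]=0; d=h.mean(0); d/=np.linalg.norm(d); n=np.array([-d[1],d[0],0])
        lat=P@n; mid=(lat.min()+lat.max())/2; dep=np.sort(P@d); f=np.median(dep[:max(5,len(dep)//2)])
        q=mid*n+(f+rad*.85)*d; out.append((q[0],q[1],z))
    o=np.array(out)
    if len(o)<5: return None
    px=np.polyfit(o[:,2]-zd,o[:,0],1);py=np.polyfit(o[:,2]-zd,o[:,1],1)
    res=np.std(o[:,0]-np.polyval(px,o[:,2]-zd)),np.std(o[:,1]-np.polyval(py,o[:,2]-zd))
    return len(o),np.round(px,4),np.round(py,4),np.round(res,4)
E
python3 - <<'E'
from h import *
c=load('side'); p=c['state']['tcp_pos']
print('side',rodline(c,p[0],p[1],p[2]-.008-.085))
w=cap('wrist'); cv2.imwrite('pics/w3.png',cv2.resize(w['color'],(800,600),interpolation=2)[:,:,::-1])
for z in (.2265,.1535): print(z,np.array(proj(w,(p[0],p[1],z)))/.7)
print('wrist',rodline(w,p[0],p[1],p[2]-.008-.085))
E
```

```text
side (22, array([-0.0025,  0.4833]), array([-0.0099, -0.1999]), array([0.0004, 0.0003]))
0.2265 [389.82992071 323.72211744]
0.1535 [390.29220061 292.74764224]
wrist (8, array([-0.0076,  0.4816]), array([ 0.0081, -0.2005]), array([0.0002, 0.0002]))
```

View pics/w3.png

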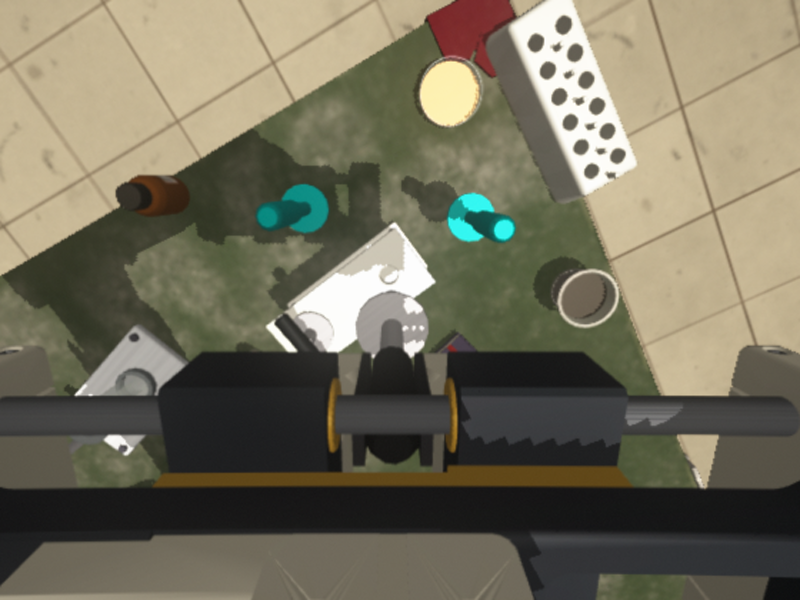

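```bash
python3 -m crank '[[[0,0,0],[-1.76,-3.61,0],1],[[0,0,0],[-1.76,-3.61,0],1],[[0,0,0],[-1.76,-3.61,0],1],[[0,0,0],[-1.76,-3.61,0],1],[[0,0,0],[-1.76,-3.61,0],1],[[0,0,0],[-1.76,-3.61,0],1],[[0,0,0],[-1.76,-3.61,0],1],[[0,0,0],[-1.76,-3.61,0],1]]' && python3 -m crank '[[[0,0,0],[0,0,0],1],[[0,0,0],[0,0,0],1],[[0,0,0],[0,0,0],1]]'
python3 - <<'E'
from h import *
c=cap('side'); p=c['state']['tcp_pos']; print(p,c['state']['contact_force'])
print('side',rodline(c,p[0],p[1],p[2]-.008-.085))
a=cv2.resize(c['color'][95:245,190:270],None,fx=4,fy=4,interpolation=2)
w=cap('wrist'); print('wrist',rodline(w,p[0],p[1],p[2]-.008-.085))
b=cv2.resize(w['color'][150:270,210:330],None,fx=4,fy=4,interpolation=2)
im=np.zeros((600,800,3),np.uint8); im[:,:320]=a; im[:480,320:]=b; cv2.imwrite('pics/p4.png',im[:,:,::-1])
E
```

```text
time_s: 6.65
tcp_pos: [0.4935, 0.1225, 0.3172]
eef_rot: [179.9, 0.0, -27.8]
contact_force: [-0.1, -0.4, -0.9]
gripper_width: 0.0174
gripper_force: 35.0
time_s: 6.95
tcp_pos: [0.4939, 0.1206, 0.3173]
eef_rot: [179.9, 0.0, -27.8]
contact_force: [0.3, -0.5, -1.3]
gripper_width: 0.0173
gripper_force: 35.0
[0.49390773 0.12056584 0.31731685] [ 0.27995261 -0.45697741 -1.2605269 ]
side (22, array([0.0054, 0.4935]), array([0.0037, 0.1202]), array([0.0004, 0.0004]))
wrist (8, array([0.0007, 0.4915]), array([0.003 , 0.1203]), array([0.0002, 0.0002]))
```

View pics/p4.png

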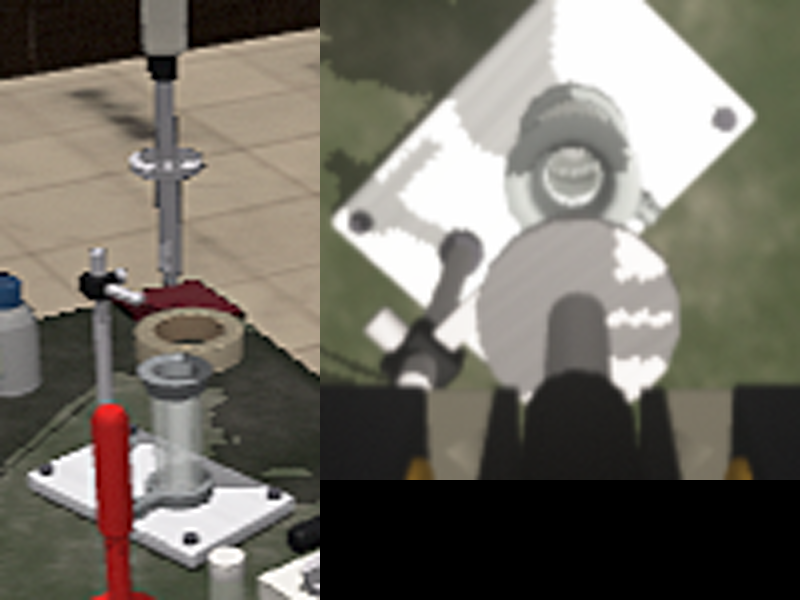

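The side half shows the rod straight above the pump, with the rim centre at about (175,371). The wrist half shows the throat at about (572,178) and the disc centre at (578,310). I'll compare the axes.

```bash
python3 - <<'E'
from h import *
c=load('side');w=load('wrist'); p=c['state']['tcp_pos']
print('rim side',atz(c,190+175/4,95+371/4,.097))
print('throat wrist .083',atz(w,210+252/4,150+178/4,.083))
print('disc wrist',atz(w,210+258/4,150+310/4,p[2]-.092+.003))
print('side rod axis proj at rim, crop px',(np.array(proj(c,(p[0],p[1],.097)))-[190,95])*4,'disc',(np.array(proj(c,(p[0],p[1],p[2]-.093)))-[190,95])*4)
print('wrist tcp axis proj at .083',(np.array(proj(w,(p[0],p[1],.083)))-[210,150])*4+[320,0], 'disc top',(np.array(proj(w,(p[0],p[1],p[2]-.089)))-[210,150])*4+[320,0])
for n,C,b in(('side',c,(215,250,165,205)),('wrist',w,(255,292,168,205))):
    P=np.array([depth(C,u,v) for v in range(b[2],b[3]) for u in range(b[0],b[1]) if C['range_z'][v,u]>0])
    q=P[(abs(P[:,2]-.097)<.004)&(np.hypot(P[:,0]-.493,P[:,1]-.12)<.03)]
    print(n,len(q),cv2.minEnclosingCircle(q[:,:2].astype(np.float32)),np.median(q[:,2]))
E
```

```text
rim side [0.49306256 0.119332   0.097     ]
throat wrist .083 [0.49131737 0.12218229 0.083     ]
disc wrist [0.49355331 0.11901278 0.22831685]
side rod axis proj at rim, crop px [175.3353769  369.88582712] disc [167.28384839 164.4465928 ]
wrist tcp axis proj at .083 [572.67424457 168.69607082] disc top [570.36053953 311.94252184]
side 122 ((0.4951116442680359, 0.12174780666828156), 0.023730646818876266) 0.09741526699943265
wrist 494 ((0.49329617619514465, 0.12148943543434143), 0.021685581654310226) 0.09762876224020456
```

```bash
python3 -m crank '[[[0,0,0],[0,0,2],1],[[0,0,0],[0,0,2],1],[[0,0,0],[0,0,1],1],[[0,0,0],[0,0,0.5],1],[[0,0,0],[0,0,0.5],1],[[0,0,0],[0,0,0.5],1],[[0,0,0],[0,0,0],1],[[0,0,0],[0,0,0],1]]' 25 && python3 -m crank '[[[0,0,0],[0,0,0.3],1],[[0,0,0],[0,0,0.3],1],[[0,0,0],[0,0,0],1],[[0,0,0],[0,0,0],1]]'; python3 -m crank '[[[0,0,0],[0,0,0.3],1],[[0,0,0],[0,0,0.3],1],[[0,0,0],[0,0,0],1],[[0,0,0],[0,0,0],1]]'
```

```text
time_s: 7.85
tcp_pos: [0.4944, 0.1213, 0.2533]
eef_rot: [-180.0, -0.0, -27.8]
contact_force: [-0.2, -0.1, -0.6]
gripper_width: 0.0172
gripper_force: 25.0
time_s: 8.25
tcp_pos: [0.4942, 0.1212, 0.2469]
eef_rot: [180.0, 0.0, -27.8]
contact_force: [-0.2, -0.4, -1.1]
gripper_width: 0.0178
gripper_force: 25.0
time_s: 8.65
tcp_pos: [0.4942, 0.1211, 0.2408]
eef_rot: [180.0, 0.0, -27.8]
contact_force: [-0.8, -0.4, -1.3]
gripper_width: 0.0173
gripper_force: 25.0
```

```bash
python3 -m crank '[[[0,0,0],[0,0,0.4],1],[[0,0,0],[0,0,0.4],1],[[0,0,0],[0,0,0.4],1],[[0,0,0],[0,0,0],1],[[0,0,0],[0,0,0],1]]'; python3 -m crank '[[[0,0,0],[0,0,0.5],1],[[0,0,0],[0,0,0.5],1],[[0,0,0],[0,0,0.5],1],[[0,0,0],[0,0,0],1],[[0,0,0],[0,0,0],1]]'
```

```text
time_s: 9.15
tcp_pos: [0.4942, 0.1211, 0.2288]
eef_rot: [180.0, 0.0, -27.8]
contact_force: [-0.7, -0.5, -0.3]
gripper_width: 0.0173
gripper_force: 25.0
time_s: 9.65
tcp_pos: [0.4942, 0.1211, 0.2138]
eef_rot: [180.0, 0.0, -27.8]
contact_force: [-0.1, 0.1, -1.3]
gripper_width: 0.0173
gripper_force: 25.0
```

```bash
python3 -m crank '[[[0,0,0],[0,0,0.6],1],[[0,0,0],[0,0,0.6],1],[[0,0,0],[0,0,0.6],1],[[0,0,0],[0,0,0],1],[[0,0,0],[0,0,0],1]]'; python3 -m crank '[[[0,0,0],[0,0,0.1],1],[[0,0,0],[0,0,0.1],1],[[0,0,0],[0,0,0],1],[[0,0,0],[0,0,0],1]]'; python3 -m crank '[[[0,0,0],[0,0,0.1],1],[[0,0,0],[0,0,0],1],[[0,0,0],[0,0,0],1]]'
```

```text
time_s: 10.15
tcp_pos: [0.4942, 0.1211, 0.1957]
eef_rot: [180.0, 0.0, -27.8]
contact_force: [-0.4, 0.2, -1.6]
gripper_width: 0.0169
gripper_force: 25.0
time_s: 10.55
tcp_pos: [0.4943, 0.1212, 0.194]
eef_rot: [-180.0, -0.0, -27.8]
contact_force: [-0.2, -0.2, -1.6]
gripper_width: 0.0173
gripper_force: 25.0
time_s: 10.85
tcp_pos: [0.4943, 0.1212, 0.193]
eef_rot: [180.0, 0.0, -27.8]
contact_force: [0.8, -0.7, -1.1]
gripper_width: 0.0172
gripper_force: 25.0
```

```bash
for i in 1 2; do python3 -m crank '[[[0,0,0],[0,0,0.05],1],[[0,0,0],[0,0,0],1],[[0,0,0],[0,0,0],1]]'; done
```

```text
time_s: 11.15
tcp_pos: [0.4943, 0.1212, 0.1926]
eef_rot: [-180.0, -0.0, -27.8]
contact_force: [-0.0, -0.6, -0.6]
gripper_width: 0.0176
gripper_force: 25.0
time_s: 11.45
tcp_pos: [0.4945, 0.1213, 0.1925]
eef_rot: [-180.0, -0.0, -27.8]
contact_force: [-0.8, 0.2, 5.8]
gripper_width: 0.0179
gripper_force: 25.0
```

Contact at TCP z = 0.1925, with about 7 N of upward force, so the disc is seated as expected. Next I'll measure the pointer height against the disc's known 0.103 m top.

```bash
cat >> h.py <<'E'
def levels(ztop,n=4,axis=(.4942,.1208),show=None):
    a=np.array(axis); e=np.array([-.020,.0605]);e/=np.linalg.norm(e); f=np.array([-e[1],e[0]])
    for name in('wrist','side'):
        cs=[cap(name) for _ in range(n)]; c=cs[0]
        c['range_z']=np.median([k['range_z'] for k in cs],0)
        u0,v0=map(int,proj(c,(*(a+e*.02),.12)))
        P=np.array([depth(c,u,v) for v in range(max(0,v0-70),min(420,v0+70)) for u in range(max(0,u0-70),min(560,u0+70)) if c['range_z'][v,u]>0])
        s=(P[:,:2]-a)@e; t=(P[:,:2]-a)@f
        m=(s>.029)&(s<.046)&(abs(t)<.003)&(P[:,2]>.115)&(P[:,2]<.16)
        d=(np.hypot(s,t)<.019)&(np.hypot(s,t)>.009)&(abs(P[:,2]-ztop)<.006)
        rm=(np.hypot(s,t)<.0215)&(abs(P[:,2]-.097)<.004)
        print(name,'pointer top',m.sum(),[round(x,4) for x in np.percentile(P[m,2],[10,50,90])] if m.any() else '','disc top',d.sum(),np.round(np.median(P[d,2]),4),'rim',rm.sum(),np.round(np.median(P[rm,2]),4) if rm.any() else '')
E
python3 - <<'E'
from h import *
levels(.103); s=r.get_state(); print(s['tcp_pos'],s['contact_force'])
c=load('side'); a=c['color'][140:200,190:270]
cv2.imwrite('pics/s5.png',cv2.resize(a,None,fx=10,fy=10,interpolation=2)[:,:,::-1])
E
```

```text
wrist pointer top 0  disc top 1086 0.1039 rim 138 0.0976
side pointer top 14 [np.float64(0.133), np.float64(0.1357), np.float64(0.1369)] disc top 64 0.1042 rim 51 0.0974
[0.49451404 0.12128207 0.19246264] [-2.12358275  1.07908203  5.88831556]
```

View pics/s5.png

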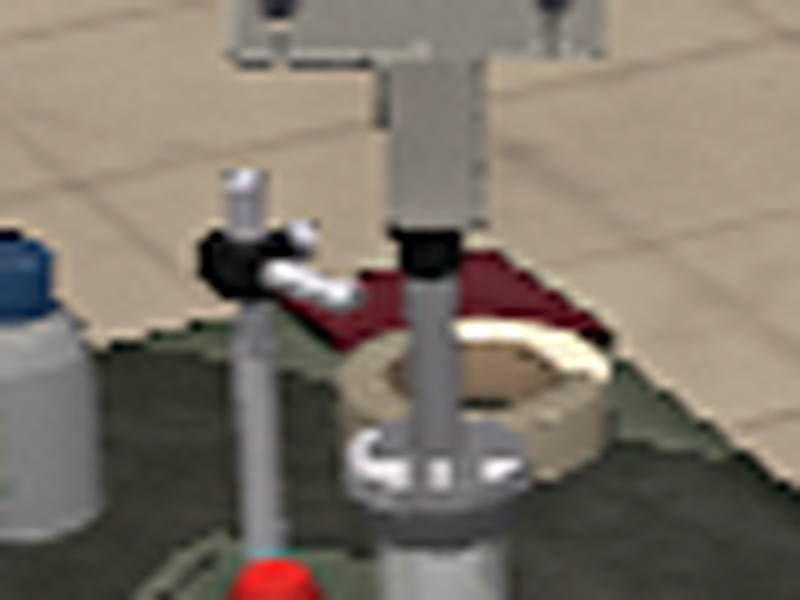

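The side crop shows the disc seated on the rim, centre about (437,468), and the pointer tip at about (345,292), i.e. (224.5,169.2) in the full picture. I'll draw the rod up 30 mm slowly, then measure again.

```bash
python3 -m crank '[[[0,0,0],[0,0,-0.2],1],[[0,0,0],[0,0,-0.4],1],[[0,0,0],[0,0,-0.4],1],[[0,0,0],[0,0,-0.5],1],[[0,0,0],[0,0,-0.5],1],[[0,0,0],[0,0,-0.5],1],[[0,0,0],[0,0,-0.5],1],[[0,0,0],[0,0,0],1]]'; python3 -m crank '[[[0,0,0],[0,0,0],1],[[0,0,0],[0,0,0],1]]'
python3 - <<'E'
from h import *
from scipy.optimize import brentq
c=load('side'); a=np.array([.4942,.1208]); e=np.array([-.020,.0605]);e/=np.linalg.norm(e)
tip=a+e*.0265
print('z from tip row',brentq(lambda z:proj(c,(*tip,z))[1]-169.2,.08,.2), 'col',proj(c,(*tip,.1325)))
print('seated disc px pred .100',proj(c,(*a,.100)),'obs (233.7,187)')
s=r.get_state(); print(s['tcp_pos'],s['contact_force'])
levels(s['tcp_pos'][2]-.0925+.003)
c=load('side'); a=c['color'][145:193,200:264]
w=load('wrist')['color'][150:270,200:330]
im=np.zeros((600,800,3),np.uint8); b=cv2.resize(a,(420,315),interpolation=2); im[:315,:420]=b; w=cv2.resize(w,(375,346),interpolation=2); im[:346,422:797]=w
im[320:,:400]=cv2.resize(c['color'][158:186,215:255],(400,280),interpolation=2)
cv2.imwrite('pics/p6.png',im[:,:,::-1])
E
```

```text
time_s: 12.65
tcp_pos: [0.4947, 0.1214, 0.2229]
eef_rot: [-179.9, -0.0, -27.8]
contact_force: [-0.3, -0.4, -1.8]
gripper_width: 0.0173
gripper_force: 25.0
time_s: 12.85
tcp_pos: [0.4941, 0.1211, 0.2217]
eef_rot: [180.0, 0.0, -27.8]
contact_force: [-0.3, 0.1, -1.3]
gripper_width: 0.0173
gripper_force: 25.0
z from tip row 0.13600145495170826 col (np.float64(225.34585418444414), np.float64(170.56612562339686))
seated disc px pred .100 (np.float64(233.85515665766394), np.float64(186.25890216526892)) obs (233.7,187)
[0.49407229 0.12110135 0.22171879] [-0.30433041  0.0909505  -1.26308001]
wrist pointer top 0  disc top 1098 0.1331 rim 403 0.0978
side pointer top 13 [np.float64(0.1332), np.float64(0.1356), np.float64(0.1364)] disc top 63 0.1334 rim 112 0.0977
```

View pics/p6.png

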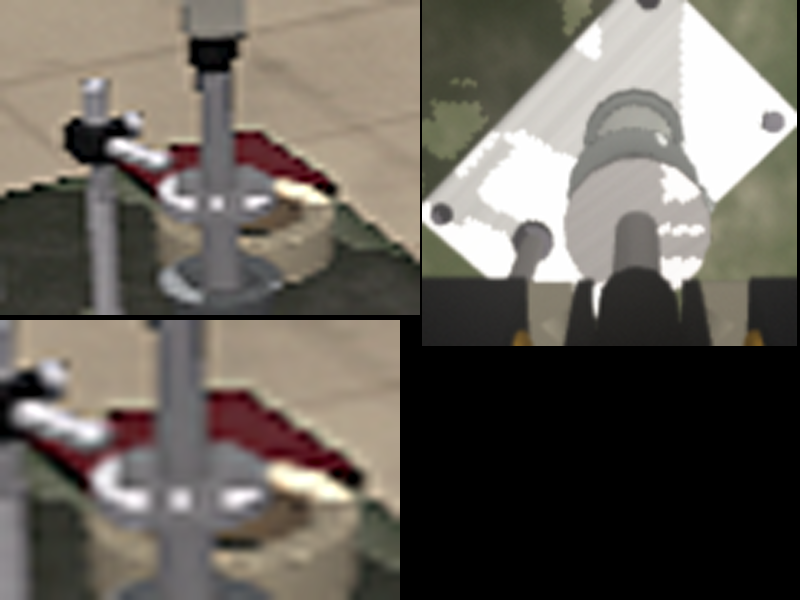

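```bash
python3 -m crank '[[[0,0,0],[0,0,-0.15],1],[[0,0,0],[0,0,-0.2],1],[[0,0,0],[0,0,0],1],[[0,0,0],[0,0,0],1],[[0,0,0],[0,0,0],1],[[0,0,0],[0,0,0],1]]'
python3 - <<'E'
from h import *
s=r.get_state(); print(s['tcp_pos'],s['contact_force'])
levels(s['tcp_pos'][2]-.0925+.003,n=9)
c=load('side')
p=s['tcp_pos']; print(rodline(c,p[0],p[1],p[2]-.0925))
cv2.imwrite('pics/s7.png',cv2.resize(c['color'][150:190,205:265],None,fx=12,fy=12,interpolation=2)[:,:,::-1])
E
```

```text
time_s: 13.85
tcp_pos: [0.4942, 0.1212, 0.2254]
eef_rot: [180.0, 0.0, -27.8]
contact_force: [0.2, -1.0, -1.0]
gripper_width: 0.0175
gripper_force: 25.0
[0.4942014  0.1211615  0.22541176] [ 0.23829855 -0.98293683 -0.99619069]
wrist pointer top 0  disc top 1095 0.1368 rim 426 0.0977
side pointer top 14 [np.float64(0.1333), np.float64(0.1355), np.float64(0.1365)] disc top 68 0.137 rim 113 0.0976
(21, array([0.0223, 0.4937]), array([0.0375, 0.1205]), array([0.0007, 0.0014]))
```

View pics/s7.png

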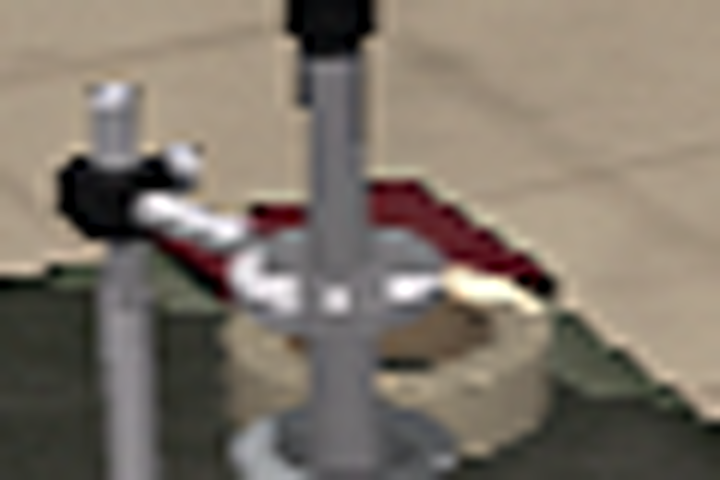

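The side crop shows the disc (ellipse centre about (340,278)) beside the pointer tip (240,232), with the shank still in the barrel. Depth puts the disc about 0.4 mm high, so I'll trim that, settle and hand in.

```bash
python3 -m crank '[[[0,0,0],[0,0,0.04],1],[[0,0,0],[0,0,0],1],[[0,0,0],[0,0,0],1],[[0,0,0],[0,0,0],1],[[0,0,0],[0,0,0],1],[[0,0,0],[0,0,0],1]]' && python3 -c "
from plant import r
s=r.get_state();print(s['qd'].round(2),s['tcp_pos']);print(r.close_job())"
```

```text
time_s: 15.35
tcp_pos: [0.4942, 0.1212, 0.2251]
eef_rot: [-180.0, 0.0, -27.8]
contact_force: [0.5, 0.3, -1.1]
gripper_width: 0.0176
gripper_force: 25.0
[ 0.09  0.11  0.01  0.02 -0.02 -0.04] [0.49424479 0.12119984 0.22506918]
the job is handed in; nothing more can be done
None
```

I seated the straight-handled rod in the pump until its disc rested on the rim, then drew it up and held it still with the disc level with the pointer to within about 1 mm by my measurement, and handed in at about 15 s (no verdict was returned).

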